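# Fit a saddle pad from the sloped caddy over the rack bar

### The arm

A 6-joint arm with a two-finger parallel gripper is mounted at the origin on the work surface. World frame = base frame: x ahead of the robot, y to its left, z up, the work surface at z = 0. Lengths are in mm, angles in rad, forces in N, time in s.
With the tool pointing down it reaches from about 425 to 925 mm from the base axis. Payload 12.5 kg.
Tool frame: the origin (TCP) lies between the finger pads; the fingertips stand 17 mm ahead of it and the grasp point (between the pads) lies 2 mm behind it; z points along the fingers, y is the line along which they close (so a half turn about z gives the same grasp; the last joint's range is limited). The gripper opens to 85 mm and grips with 20 to 120 N. Pads are 22 mm wide; open, the fingers measure 114 mm over their backs; the gripper's body (76 mm by 85 mm) begins 54 mm behind the grasp point. The pads swing forward as they close: fully open they stand 13 mm farther back than shut.
Start: joints at [1.049, 0.491, 1.559, -0, 1.092, -0.106], TCP at [252.435, 571.769, 248.327] pointing down, gripper open.
Joint ranges: [-3.1, 3.1], [-0.84, 2.19], [0.05, 2.79], [-1.13, 4.28], [0.06, 2.93], [-2.69, 2.69]. Speed limits (rad/s): [2.22, 2.22, 2.79, 3.14, 3.14, 3.14].

### API

Orientations are given as a unit quaternion [x, y, z, w].
In Python, from workcell import robot gives the robot as it stands.
- The arm moves only by the tool move_arm, never from a script. Its arguments are lists of equal length, an entry for each row: "gripper": the finger opening in m, from 0 to 0.0854; "linear": the shift along the world's x, y, z in m, a list of three; "roll": the turn about the world's z in degrees. In form: {"gripper": [gripper, ...], "linear": [[x, y, z], ...], "roll": [roll, ...]}. A call has 1 to 12 rows; each row shifts and turns the commanded pose from where the row before left it; what a row does not reach is not made up. A row lasts 1/12 s, in which the tool goes at most 41.7 mm and 7.16 degrees, less where a joint would pass 70% of its speed; a pose out of reach is approached as far as the arm can. A call is refused whole if a number of a shift passes 0.0417 or a number of a turn 7.16, either way. A call with a gripper value outside its range is refused whole. The fingers move at their own pace and stop on an object; "newtons" is the grip in N (left out, the last holds). Time passes only in rows, so rows that do not move let the fingers close. It gives the time, the measured TCP pose, the force, the opening and the grip force at its end, in the units of the state.
- robot.get_state(): the state, without advancing time (a new reading comes with each control period).
- robot.snapshot(name): name is "scene" or "side" or "wrist"; returns (picture, depth): 400x640x3 uint8, blue, green, red; 400x640 float32, mm along the optical axis (not along the pixel's ray), 0 where there is no reading.
- robot.camera_info(name): a dict with "fov_y" (degrees; the focal length in pixels is half the picture's height over the tangent of half this angle, whatever the lens; pixels are square), "cx", "cy" (the principal point, pixels), "extrinsics" (4x4, takes a point from world to camera coordinates). Camera axes: x right, y down, z forward; pixel columns grow to the right and rows downward; lengths in mm; the calibration is good to about 2 mm. A picture is of the moment at which its call begins: read the wrist's pose just before it. camera_info takes no time and is no camera call; for the wrist camera it gives the pose at the moment of the call.
- robot.finish_job(): hands the job in; it is judged then, once.
The state is a dict: "t": time; "qpos": joint angles; "qd": joint speeds; "effort": joint torques, N m; "tcp_pos": TCP position; "orientation": TCP orientation; "force": force on the tool from outside, world axes, zero at the start; "ft_torque": the same for the moment, N m; "opening": opening from 0.0 (shut) to 1.0 (fully open); "finger_force": force on a finger pad.
Only numpy, scipy, OpenCV 4.12 (cv2) and the standard library are available. Lean on these libraries where they do the work, as an engineer would, in place of code of your own. Each camera call takes 0.05 s, during which the arm holds its last target. There are 200 camera calls.

### The job

The steel crossbar of the yellow-posted bench rack needs its blue saddle pad before a slab can lean on it. The pad can only be drawn from its caddy pocket by its end, so take it out, stand it on the black rubber mat with its two legs down and let go; then take it again across its back and drape it over the bar, fully down, lying along the bar between the posts. Leave the other parts in the caddy, the marble offcut and the grinding disc where they are.

Things in the scene. Friction and masses are not known exactly. Their poses are not given: they have to be found in the camera images.
- pad: blue inverted-U channel, 160 long, 46 wide, 52 high, 0.26 kg, two thin black bands over its back. Back 10 thick; legs 7 thick, 42 deep, 32 apart inside. Origin: centre of the leg-edge plane (mouth); x along, y across, z to the back (outer face z = 52). Starts in a caddy pocket: -x end sticks out 60 mm, up and to the robot's side; its leg edges lie on the sloping near wall
- caddy: green steel caddy, fixed, 256 wide: three pockets side by side along its y, 80 apart, each 72 wide, 60 across the slope, 100 long. They slope 55 degrees above level, mouths up and to the robot's side (-x); rims at 102 to 136 mm height. Origin on the bench at the lower end of the middle pocket, z up
- mat: black rubber mat, fixed, 220 (along its x) x 130 x 4 thick; origin at the centre of its underside
- rack: bench rack, fixed: steel foot 120 x 280 x 14, two yellow posts 40 x 25, 224 high, with 210 clear between them, joined by a steel crossbar along the rack's y, 22 wide x 26 high, its top 150 above the bench. Origin on the bench under the bar's middle
- bar_mid (a point): middle of the top face of the rack's crossbar; its y axis runs along the bar, z up
- rubstone: grey rubbing stone 160 x 40 x 40 in another pocket, leaning like the pad; axes as for the pad, origin at the centre of its face on the sloping wall
- batten: brown wooden batten 160 x 34 x 44 in another pocket, leaning like the pad; axes and origin likewise
- offcut: white marble offcut 75 x 110 x 45 on the bench; origin at the centre of its underside
- disc: grinding disc 110 across, 22 high, steel with an orange face, lying on the bench; origin at the centre of its underside
Not all that is in view belongs to the job. There is more than one size of the pad; the job needs the middle-sized.

How it is judged:
By the outcome, as a careful person would: the job done as asked, in the order asked, and still so for the second after the job is handed in, with the robot touching nothing.
It also fails if it takes over 72 s, if anything falls off the work surface, if the arm or the gripper's body presses on something with over 40 N, if the wrist force passes 120 N, or if a joint passes its speed limit or range.

## Working session

There is one attempt and no reset: what is moved stays moved. The work goes in short steps, Python scripts to look and compute and a tool call to move; the robot and the scene stay as the last step left them, time stands still between calls to the robot, and variables do not carry over. Pictures are saved under pics/ and viewed, at most 12 in all, crops included, and the job is handed in when it is done.

Besides the shell and the picture viewer there is one more tool, called after "Request:" by a JSON object that holds its "fn" and its "kwargs", one argument or row to a line. move_arm: Moves the arm, as the interface text tells. Its arguments: {"type":"object","properties":{"gripper":{"type":"array","items":{"type":"number"}},"linear":{"type":"array","items":{"type":"array","items":{"type":"number"}}},"roll":{"type":"array","items":{"type":"number"}},"newtons":{"type":"number"}},"required":["gripper","linear","roll"]}

```bash
mkdir -p pics; cat > h.py <<'E'
import numpy as np, cv2
from workcell import robot
def snap(n):
    i=robot.camera_info(n); p,d=robot.snapshot(n); np.savez(f'pics/{n}.npz',p=p,d=d,E=i['extrinsics'],f=200/np.tan(np.radians(i['fov_y']/2)),cx=i['cx'],cy=i['cy']); return p,d
def world(n,uv=None):
    z=np.load(f'pics/{n}.npz'); d=z['d']
    v,u=np.mgrid[:400,:640]
    c=np.stack([(u-z['cx'])/z['f']*d,(v-z['cy'])/z['f']*d,d],-1)
    E=z['E']; W=(c-E[:3,3])@E[:3,:3]
    W[d==0]=np.nan
    if uv is None: return W
    return np.array([np.nanmedian(W[b-1:b+2,a-1:a+2].reshape(-1,3),0) for a,b in uv])
def proj(n,P):
    z=np.load(f'pics/{n}.npz');E=z['E'];c=np.asarray(P)@E[:3,:3].T+E[:3,3]
    return np.c_[c[:,0]/c[:,2]*z['f']+z['cx'],c[:,1]/c[:,2]*z['f']+z['cy']]
E
python3 - <<'E'
from h import *
for n in('scene','side'):
    p,d=snap(n); print(n,robot.camera_info(n))
    cv2.imwrite(f'pics/{n}0.png',p)
print(robot.get_state())
E
```

```text
scene {'fov_y': 55.71396039729422, 'cx': 321.9316580149939, 'cy': 203.48459255629643, 'extrinsics': array([[ 4.54178595e-01,  8.90810817e-01,  1.33376461e-02,
        -2.40981773e+02],
       [ 7.65607392e-01, -3.82600533e-01, -5.17167433e-01,
        -3.79642335e+02],
       [-4.55595353e-01,  2.45097779e-01, -8.55780318e-01,
         1.42646830e+03],
       [ 0.00000000e+00,  0.00000000e+00,  0.00000000e+00,
         1.00000000e+00]])}
side {'fov_y': 51.212134151552625, 'cx': 317.0743446467396, 'cy': 201.16141545109107, 'extrinsics': array([[ 8.13111854e-01, -5.82106070e-01,  1.27880958e-03,
        -4.78025431e+02],
       [-3.07199234e-01, -4.30973623e-01, -8.48463533e-01,
         2.56308298e+02],
       [ 4.94446906e-01,  6.89502907e-01, -5.29252301e-01,
         8.78974364e+02],
       [ 0.00000000e+00,  0.00000000e+00,  0.00000000e+00,
         1.00000000e+00]])}
{'t': 0.1, 'qpos': array([ 1.04941321e+00,  4.91494960e-01,  1.55938847e+00,  5.16810108e-06,
        1.09166543e+00, -1.05579849e-01]), 'qd': array([-0.0009252 , -0.00088301,  0.00020188,  0.00243264, -0.00204088,
        0.00064905]), 'effort': array([ 2.78477099e-03, -6.19452024e+01, -2.62023193e+01, -1.49310058e-04,
        2.91209253e-03,  6.96878919e-05]), 'tcp_pos': array([252.3329025 , 571.60862564, 247.78885632]), 'orientation': array([ 2.06408320e-01,  9.78465828e-01, -4.54097163e-04, -1.49614869e-04]), 'force': array([ 0.56632796, -1.0064385 , -0.46916348]), 'ft_torque': array([ 0.00874879,  0.01164344, -0.03126427]), 'finger_force': 0.0, 'opening': 1.0014422687322537}
```

View pics/scene0.png

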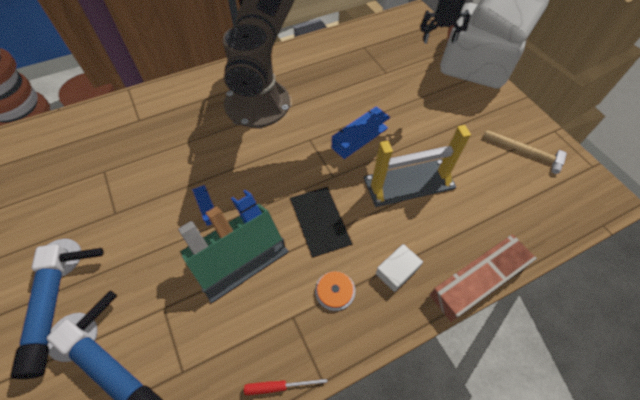

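View pics/side0.png

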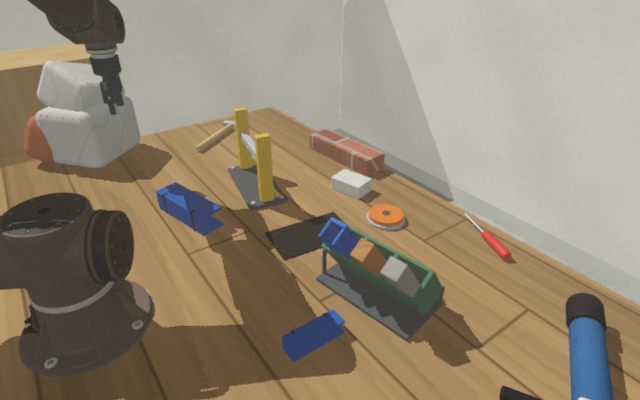

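The scene shows three blue candidates: one in the caddy's end pocket at (247,207), a loose one by the caddy at (203,203), and one by the rack at (360,132). By the description I choose the caddy one; I'll check it by its size.

```bash
python3 - <<'E'
from h import *
for n,boxes in(('scene',{'cad':(225,185,275,230),'loose':(185,180,220,230),'rackside':(325,105,395,160)}),('side',{'cad':(315,215,362,265),'loose':(275,305,350,362),'rackside':(150,180,228,235)})):
    z=np.load(f'pics/{n}.npz');p=z['p'];W=world(n);h=cv2.cvtColor(p,cv2.COLOR_BGR2HSV)
    def rect(m,zr,name):
        q=W[m&(W[...,2]>zr[0])&(W[...,2]<zr[1])]
        if len(q)<8: print(n,name,len(q));return
        r=cv2.minAreaRect(q[:,:2].astype(np.float32)); print(n,name,len(q),np.round(r[0],1),np.round(r[1],1),round(r[2],1),'z',np.round(np.percentile(q[:,2],[2,50,98]),1))
    blue=(h[...,0]>105)&(h[...,0]<128)&(h[...,1]>150)&(h[...,2]>40)
    for k,(a,b,c,d) in boxes.items():
        m=np.zeros_like(blue);m[b:d,a:c]=1; rect(m&blue,(-5,300),k)
    X=W[...,0]; work=(X>250)&(X<950)&(np.abs(W[...,1])<700)
    yel=(h[...,0]>20)&(h[...,0]<32)&(h[...,1]>180)&work
    nl,lab,st,_=cv2.connectedComponentsWithStats(yel.astype(np.uint8))
    for i in range(1,nl):
        if st[i,4]>60: rect(lab==i,(20,260),'yellow')
    rect((p.max(-1)<55)&work&(W[...,1]<450),(1,9),'dark')
    g=(h[...,0]>65)&(h[...,0]<90)&(h[...,1]>90)&work; rect(g,(5,160),'green')
    for k,(lo,hi) in {'brown':(5,18)}.items(): pass
z=np.load('pics/scene.npz')['p'];s=np.load('pics/side.npz')['p']
a=cv2.resize(z[170:310,165:355],None,fx=4,fy=4,interpolation=2)
b=cv2.resize(s[200:350,260:450],None,fx=4,fy=4,interpolation=2)
cv2.imwrite('pics/c1.png',a);cv2.imwrite('pics/c2.png',b)
E
```

```text
scene cad 404 [ 492.9 -210.2] [72.3 56.4] 9.4 z [121.5 158.4 180.4]
scene loose 312 [ 357.7 -316.1] [ 34.5 123.6] 88.0 z [ 6.2 36.1 39.3]
scene rackside 1311 [323.2 253. ] [ 67.1 214.5] 15.1 z [ 5.5 59.9 65.1]
scene dark 2401 [ 545.1 -138.2] [1097.7  219.7] 85.5 z [1.3 3.9 8.6]
scene green 2896 [ 528.5 -417.1] [522.5 182.9] 79.0 z [ 61.2 100.7 138.5]
side cad 0
side loose 100 [ 360.6 -315.6] [112.3  39.2] 4.0 z [31.4 36.5 38. ]
side rackside 51 [312.3 254. ] [ 43.8 205.6] 26.1 z [59.6 62.7 65.4]
side dark 29 [526.5  37.8] [153.8  46.4] 1.1 z [2.3 4.6 7. ]
side green 0
```

View pics/c1.png

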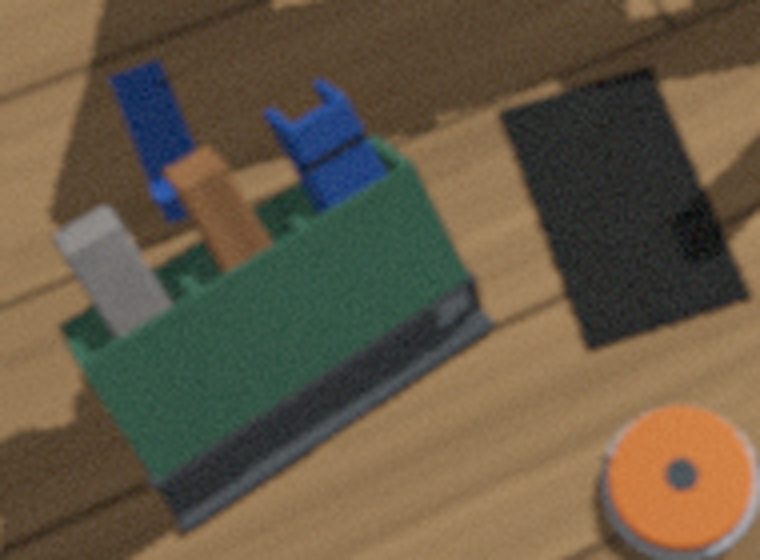

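View pics/c2.png

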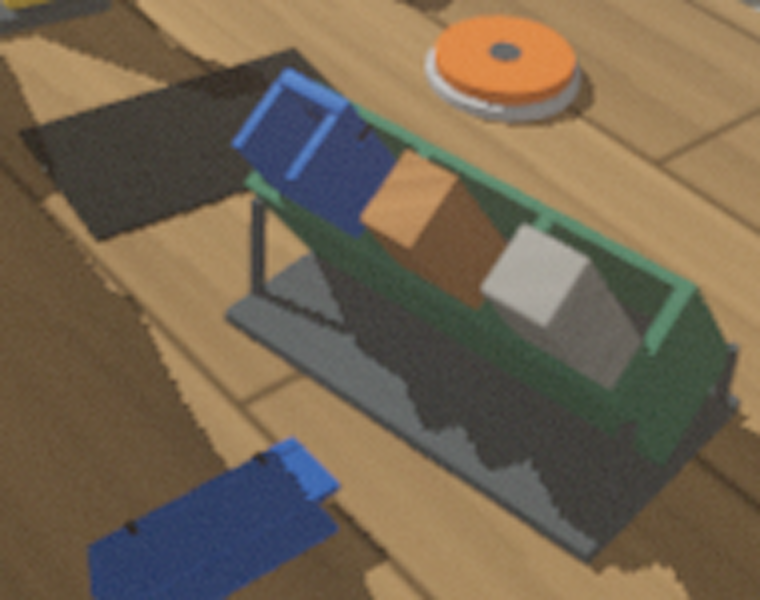

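Confirmed: the caddy pad at scene (247,207) has black bands and legs toward the robot. The loose one is about 124 long and 40 high (small), and the rack-side one about 214 long and 65 high (large). So the middle size is the one in the caddy.

```bash
python3 - <<'E'
from h import *
from scipy.optimize import least_squares
def ray(n,uv,zp):
    z=np.load(f'pics/{n}.npz');E=z['E'];uv=np.asarray(uv,float)
    d=np.c_[(uv[:,0]-z['cx'])/z['f'],(uv[:,1]-z['cy'])/z['f'],np.ones(len(uv))]@E[:3,:3]; C=-E[:3,:3].T@E[:3,3]
    return C+d*((zp-C[2])/d[:,2])[:,None]
c=lambda L:np.array(L)/4+[165,170]
print('mat',np.round(ray('scene',c([(503,113),(652,68),(748,298),(591,349)]),4),0).tolist())
W=world('scene');z=np.load('pics/scene.npz');h=cv2.cvtColor(z['p'],cv2.COLOR_BGR2HSV)
blue=(h[...,0]>105)&(h[...,0]<128)&(h[...,1]>150);m=np.zeros_like(blue);m[185:230,225:275]=1
q=W[m&blue&(W[...,2]>100)]
cen=np.median(q,0)
for _ in range(6):
    n=np.linalg.svd(q-q.mean(0))[2][2] if _==0 else n
    r=(q-cen)@n; k=np.abs(r-np.median(r))<4; s=q[k]; cen=s.mean(0); n=np.linalg.svd(s-cen)[2][2]
n*=np.sign(n[2]);print('back plane n',n,k.sum(),len(q),'tilt',np.degrees(np.arcsin(n[2])),'yaw',np.degrees(np.arctan2(n[1],n[0])),'cen',cen)
# green far wall plane yaw
g=(h[...,0]>65)&(h[...,0]<90)&(h[...,1]>90);m=np.zeros_like(g);m[205:300,180:290]=1
q=W[m&g];q=q[(q[:,2]>30)&(q[:,2]<140)]
for _ in range(8):
    if _==0: cen=np.median(q,0); n2=np.linalg.svd(q-cen)[2][2]
    r=(q-cen)@n2;s=q[np.abs(r)<6];cen=s.mean(0);n2=np.linalg.svd(s-cen)[2][2]
n2*=np.sign(n2[0]);print('green n',n2,len(s),len(q),'yaw',np.degrees(np.arctan2(n2[1],n2[0])),cen)
# post tops, bar picks
print('rack tops',np.round(ray('scene',[(383,148),(461,131)],224),0).tolist())
i=cv2.resize(z['p'][110:215,350:490],None,fx=5,fy=5,interpolation=2);cv2.imwrite('pics/c3.png',i)
# depth in bar
P=W[110:215,350:490].reshape(-1,3);b=P[(abs(P[:,2]-150)<8)];r=cv2.minAreaRect(b[:,:2].astype(np.float32));print('bar',len(b),r,b.mean(0))
P=P[(P[:,2]>217)&(P[:,2]<232)];print('posts',len(P));km=cv2.kmeans(P[:,:2].astype(np.float32),2,None,(3,50,.1),5,2);print(km[2])
E
```

```text
mat [[443.0, -67.0, 4.0], [458.0, 59.0, 4.0], [672.0, 28.0, 4.0], [656.0, -94.0, 4.0]]
back plane n [0.8135638  0.13037519 0.56667121] 344 399 tilt 34.51842374907477 yaw 9.104352091831917 cen [ 509.84027754 -212.95690093  155.67846032]
green n [0.80580324 0.14453038 0.57427529] 2645 2876 yaw 10.168555223671977 [ 579.46041242 -288.59055194  100.77232439]
rack tops [[539.0, 180.0, 224.0], [585.0, 410.0, 224.0]]
bar 549 ((561.4935302734375, 301.576904296875), (256.9842834472656, 38.34695816040039), 78.25289154052734) [564.18646502 304.6124088  148.64537136]
posts 224
[[586.08453 416.47952]
 [538.1435  187.50746]]
```

View pics/c3.png

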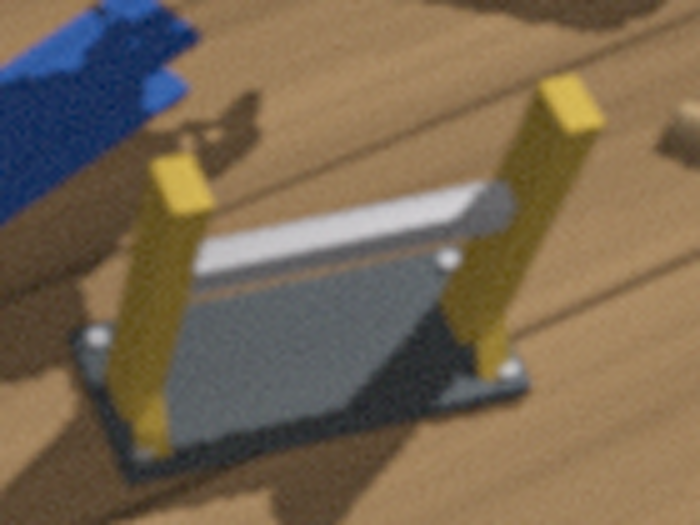

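Mat corners lie 215x125 apart (220x130 expected), centre (557,-19). Post tops are 234 apart (235 expected), which puts the bar middle at about (562,302) with rack yaw about -11.8°. The pad tilts 34.5° (35 expected) with yaw about 9.6°. Next I move above the pad for a wrist view.

Request:
{"fn": "move_arm", "kwargs": {
  "gripper": [0.085,0.085,0.085,0.085,0.085,0.085,0.085,0.085,0.085,0.085,0.085,0.085],
  "linear": [
    [0.02,-0.033,0.008],
    [0.02,-0.033,0.008],
    [0.02,-0.033,0.008],
    [0.02,-0.033,0.008],
    [0.02,-0.033,0.008],
    [0.02,-0.033,0.008],
    [0.02,-0.033,0.008],
    [0.02,-0.033,0.008],
    [0.02,-0.033,0.008],
    [0.02,-0.033,0.008],
    [0.02,-0.033,0.008],
    [0.02,-0.033,0.008]
  ],
  "roll": [-6.65,-6.65,-6.65,-6.65,-6.65,-6.65,-6.65,-6.65,-6.65,-6.65,-6.65,-6.65]
}}

```text
t: 1.1
tcp_pos: [492.9, 173.9, 344.6]
orientation: [0.788, 0.616, -0.0, -0.0]
force: [0.7, 1.1, -0.3]
opening: 0.996
finger_force: 0.0
```

Request:
{"fn": "move_arm", "kwargs": {
  "gripper": [0.085,0.085,0.085,0.085,0.085,0.085,0.085,0.085,0.07,0.07,0.07],
  "linear": [
    [-0.002,-0.038,0],
    [-0.002,-0.038,0],
    [-0.002,-0.038,0],
    [-0.002,-0.038,0],
    [-0.002,-0.038,0],
    [-0.002,-0.038,0],
    [-0.002,-0.038,0],
    [-0.002,-0.038,0],
    [-0.002,-0.038,0],
    [-0.002,-0.038,0],
    [0,0,0]
  ],
  "roll": [-6.65,-6.65,-6.65,-6.65,-6.65,-6.65,-6.65,-6.65,-6.65,-6.65,0]
}}

```text
t: 2.02
tcp_pos: [471.9, -209.4, 343.7]
orientation: [0.997, 0.081, -0.0, 0.0]
force: [0.1, 0.5, -0.2]
opening: 0.818
finger_force: 0.0
```

```bash
python3 - <<'E'
from h import *
s=robot.get_state();x,y=s['orientation'][:2];print(s['t'],s['tcp_pos'],np.degrees(np.arctan2(2*y*y-1,2*x*y)),s['qpos'])
p,d=snap('wrist');cv2.imwrite('pics/w1.png',p);W=world('wrist');h=cv2.cvtColor(p,cv2.COLOR_BGR2HSV)
blue=(h[...,0]>105)&(h[...,0]<128)&(h[...,1]>150)
q=W[blue&(W[...,2]>110)&(W[...,2]<200)];print(len(q),np.nanmin(q,0),np.nanmax(q,0))
E
```

```text
2.0167 [ 471.93372328 -209.42534493  343.71344198] -80.76448255151581 [-5.45074935e-01  2.44724747e-01  1.68331442e+00 -1.29036637e-03
  1.21366523e+00  8.64982309e-01]
2419 [ 451.53470626 -239.86756097  122.77907699] [ 537.53747608 -182.52460364  182.55691825]
```

View pics/w1.png

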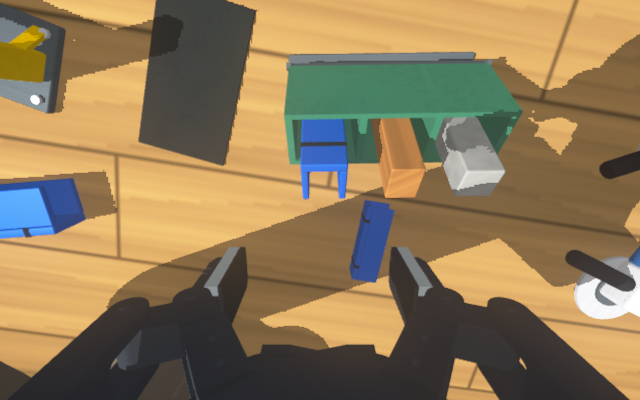

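The wrist view shows the pad at (322,150), its leg ends at (306,196) and (343,196), and the batten at (400,155) beside it. The mat is at (195,85).

```bash
cat >> h.py <<'E'
def axes(yaw,tilt):
    c,s=np.cos(np.radians(yaw)),np.sin(np.radians(yaw));C,S=np.cos(np.radians(tilt)),np.sin(np.radians(tilt))
    return np.array([[c*C,s*C,-S],[-s,c,0],[c*S,s*S,C]]) # pad x,y,z rows
E
python3 - <<'E'
from h import *
W=world('wrist');p=np.load('pics/wrist.npz')['p'];h=cv2.cvtColor(p,cv2.COLOR_BGR2HSV)
blue=(h[...,0]>105)&(h[...,0]<128)&(h[...,1]>150);m=np.zeros_like(blue);m[110:205,295:355]=1
q=W[blue&m&(W[...,2]>110)&(W[...,2]<200)]
c=np.median(q,0);n=np.array([.81,.14,.57])
for _ in range(10):
    r=(q-c)@n;s=q[np.abs(r)<(8 if _<3 else 3)];c=s.mean(0);n=np.linalg.svd(s-c)[2][2];n*=np.sign(n[2])
print('n',n,len(s),len(q),np.degrees(np.arcsin(n[2])),np.degrees(np.arctan2(n[1],n[0])))
# leg edges direction for yaw
A=axes(9.6,55);l=q@A.T
b=np.abs(l[:,2]-np.median(s@A[2]))<5
print('back z',np.median(l[b,2]),'x end',np.percentile(l[:,0],[.5,2,5]),'y',np.percentile(l[:,1],[.5,2,98,99.5]),'zmin',np.percentile(l[:,2],[.5,2,99]))
for x0 in np.arange(l[b,0].min(),l[b,0].max(),8):
    k=b&(np.abs(l[:,0]-x0)<4)
    if k.sum()>20: print(round(x0),np.round(np.percentile(l[k,1],[1,99]),1))
print(np.round(proj('wrist',[(0,0,0)]),0))
# rack/mat from wrist
hm=(p.max(-1)<75)&(np.abs(W[...,2]-4)<5);k=np.zeros_like(hm);k[0:170,130:260]=1
Q=W[hm&k];print('mat',cv2.minAreaRect(Q[:,:2].astype(np.float32)))
# end back point
y0=(np.percentile(l[:,1],1)+np.percentile(l[:,1],99))/2; zb=np.median(l[b,2]); xe=np.percentile(l[:,0],2)
for name,v in {'mouth origin':(xe+80,y0,zb-52),'grasp':(xe+16,y0,zb-26)}.items(): print(name,np.array(v)@A)
E
```

```text
n [0.80285629 0.14139655 0.57916215] 1938 2419 35.39163455504258 9.988325150371347
back z 474.291585041594 x end [109.51558726 109.74526803 109.9850608 ] y [-313.10076099 -312.56203692 -269.07731356 -268.27538376] zmin [427.88087357 433.07616042 475.48559082]
109 [-312.3 -269.1]
117 [-312.6 -269. ]
125 [-312.8 -268.7]
133 [-312.5 -268.5]
141 [-311.6 -270.7]
149 [-312.5 -268. ]
157 [-312.9 -267.8]
165 [-312.3 -268.7]
173 [-312.7 -268.4]
181 [-313.1 -268.3]
[[172. 380.]]
mat ((572.6414184570312, -18.729331970214844), (129.06495666503906, 183.60264587402344), 82.78955841064453)
mouth origin [ 496.87655454 -210.85415916   86.78627825]
grasp [ 481.68142998 -213.42422211  154.12499643]
```

Request:
{"fn": "move_arm", "kwargs": {
  "gripper": [0.066,0.066,0.066,0.066,0.066,0.066,0.066],
  "linear": [
    [0.0015,-0.0007,-0.033],
    [0.0015,-0.0007,-0.033],
    [0.0015,-0.0007,-0.033],
    [0.0015,-0.0007,-0.032],
    [0.0015,-0.0007,-0.032],
    [0.0015,-0.0007,-0.032],
    [0,0,0]
  ],
  "roll": [0.5,0,0,0,0,0,0],
  "newtons": 100
}}

```text
t: 2.65
tcp_pos: [479.7, -206.5, 144.6]
orientation: [0.996, 0.091, -0.003, -0.002]
force: [-0.2, 0.4, -0.8]
opening: 0.774
finger_force: 0.0
```

Request:
{"fn": "move_arm", "kwargs": {
  "gripper": [0.03,0.03,0.03,0.03,0.03,0.03],
  "linear": [
    [0,0,0],
    [0,0,0],
    [0,0,0],
    [0,0,0],
    [0,0,0],
    [0,0,0]
  ],
  "roll": [0,0,0,0,0,0],
  "newtons": 100
}}

```text
t: 3.15
tcp_pos: [481.9, -208.5, 150.7]
orientation: [0.996, 0.091, 0.001, 0.001]
force: [-0.2, 1.9, 8.9]
opening: 0.528
finger_force: 102.1
```

```bash
python3 - <<'E'
from h import *
p,d=snap('scene');i=cv2.resize(p[165:285,165:355],None,fx=4,fy=4,interpolation=2);cv2.imwrite('pics/c4.png',i)
s=robot.get_state();print({k:np.round(s[k],2) for k in('t','tcp_pos','orientation','force','opening','finger_force','qd')})
E
```

```text
{'t': np.float64(3.2), 'tcp_pos': array([ 481.94, -208.53,  150.68]), 'orientation': array([1.  , 0.09, 0.  , 0.  ]), 'force': array([0.22, 2.83, 7.79]), 'opening': np.float64(0.53), 'finger_force': np.float64(102.13), 'qd': array([-0., -0.,  0.,  0., -0.,  0.])}
```

View pics/c4.png

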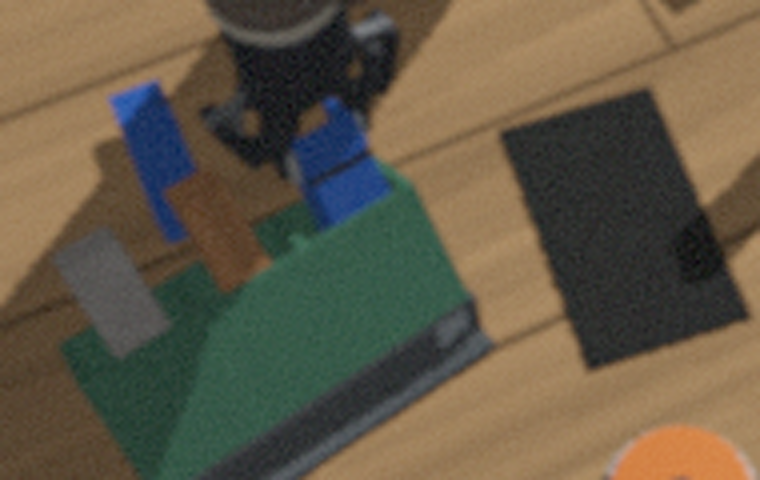

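The crop shows the fingers closed on both sides of the pad's end at (315,140), with opening 0.53 matching 46 mm. Now I draw it along the slope.

Request:
{"fn": "move_arm", "kwargs": {
  "gripper": [0.03,0.03,0.03,0.03,0.03],
  "linear": [
    [-0.006,-0.001,0.0085],
    [-0.012,-0.002,0.0174],
    [-0.012,-0.002,0.0174],
    [-0.012,-0.002,0.0174],
    [0,0,0]
  ],
  "roll": [0,0,0,0,0],
  "newtons": 120
}}

```text
t: 3.62
tcp_pos: [438.9, -215.9, 213.1]
orientation: [0.996, 0.09, 0.002, 0.001]
force: [0.2, -0.2, -1.5]
opening: 0.524
finger_force: 121.8
```

Request:
{"fn": "move_arm", "kwargs": {
  "gripper": [0.03,0.03,0.03,0.03,0.03],
  "linear": [
    [-0.012,-0.002,0.0174],
    [-0.012,-0.002,0.0174],
    [0,0,0.035],
    [0,0,0.035],
    [0,0,0]
  ],
  "roll": [0,0,0,0,0],
  "newtons": 120
}}

```text
t: 4.03
tcp_pos: [416.8, -220.4, 320.1]
orientation: [0.996, 0.09, 0.003, 0.003]
force: [0.2, -0.8, -1.5]
opening: 0.523
finger_force: 123.0
```

```bash
python3 - <<'E'
from h import *
s=robot.get_state();print({k:np.round(s[k],2) for k in('t','tcp_pos','orientation','force','opening')})
p,d=snap('wrist');p2,d=snap('side')
cv2.imwrite('pics/m.png',np.vstack([cv2.resize(p,(480,300)),cv2.resize(p2[100:350,150:550],(480,300))]))
E
```

```text
{'t': np.float64(4.03), 'tcp_pos': array([ 416.85, -220.35,  320.14]), 'orientation': array([1.  , 0.09, 0.  , 0.  ]), 'force': array([ 0.23, -0.77, -1.48]), 'opening': np.float64(0.52)}
```

View pics/m.png

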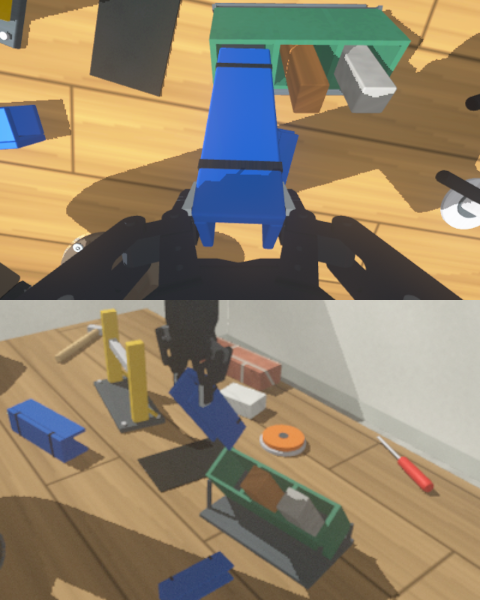

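The pad is drawn out and held, tilted; it fills the wrist view at (235,130) and is clear of the caddy in the side view. I'll measure its tilt in the grip.

```bash
python3 - <<'E'
from h import *
s=robot.get_state();T=s['tcp_pos']
W=world('wrist');p=np.load('pics/wrist.npz')['p'];h=cv2.cvtColor(p,cv2.COLOR_BGR2HSV)
m=(h[...,0]>105)&(h[...,0]<128)&(h[...,1]>150)
k=np.zeros_like(m);k[60:330,255:395]=1
q=W[m&k];q=q[q[:,2]>160]
c=np.median(q,0);n=np.array([.81,.14,.57])
for _ in range(10):
    r=(q-c)@n;b=q[np.abs(r)<(8 if _<3 else 3)];c=b.mean(0);n=np.linalg.svd(b-c)[2][2];n*=np.sign(n[2])
tilt=90-np.degrees(np.arcsin(n[2]));yaw=np.degrees(np.arctan2(n[1],n[0]));print(len(b),len(q),'tilt',tilt,'yaw',yaw)
A=axes(yaw,tilt);l=b@A.T
xe=np.percentile(l[:,0],[1,99]);y=np.percentile(l[:,1],[1,99]);zb=np.median(l[:,2]);print(xe,np.ptp(xe),y,np.ptp(y))
O=np.array([xe.mean(),y.mean(),zb-52]);print('TCP in pad',A@T-O, 'origin',O@A,'low corner',(O+[80,0,0])@A)
E
```

```text
20202 21916 tilt 54.64168196123061 yaw 10.057260374372014
[-65.11182881  89.14161396] 154.25344277762036 [-313.95485701 -268.24311889] 45.71173812344125
TCP in pad [-54.44085647   2.49271032  21.20758164] origin [ 430.00165268 -219.37783581  258.51103655] low corner [ 475.58531203 -211.29322663  193.26711657]
```

Request:
{"fn": "move_arm", "kwargs": {
  "gripper": [0.03,0.03,0.03,0.03,0.03,0.03,0.03,0.03,0.03,0.03,0.03,0.03],
  "linear": [
    [0.012,0.028,0],
    [0.024,0.029,0],
    [0.024,0.029,0],
    [0.024,0.029,0],
    [0.024,0.029,0],
    [0.025,0.028,-0.01],
    [0.025,0.028,-0.015],
    [0,0,-0.035],
    [0,0,-0.035],
    [0,0,-0.035],
    [0,0,-0.02],
    [0,0,0]
  ],
  "roll": [-2.5,-2.5,-2.5,-2.5,-2.5,-2.5,-2.5,0,0,0,0,0],
  "newtons": 120
}}

```text
t: 5.13
tcp_pos: [570.8, -18.8, 158.7]
orientation: [0.998, -0.062, -0.005, -0.0]
force: [0.1, 0.4, -2.4]
opening: 0.525
finger_force: 123.1
```

```bash
python3 - <<'E'
from h import *
s=robot.get_state();T=s['tcp_pos'];print(T,s['force'])
p,d=snap('wrist');W=world('wrist');h=cv2.cvtColor(p,cv2.COLOR_BGR2HSV)
m=(h[...,0]>105)&(h[...,0]<128)&(h[...,1]>150)
k=np.zeros_like(m);k[40:330,255:395]=1
q=W[m&k];q=q[(q[:,2]>0)&(np.abs(q[:,1]-T[1])<80)]
c=np.median(q,0);n=np.array([.81,-.1,.57])
for _ in range(10):
    r=(q-c)@n;b=q[np.abs(r)<(8 if _<3 else 3)];c=b.mean(0);n=np.linalg.svd(b-c)[2][2];n*=np.sign(n[2])
tilt=90-np.degrees(np.arcsin(n[2]));yaw=np.degrees(np.arctan2(n[1],n[0]));print(len(b),len(q),'tilt',tilt,'yaw',yaw)
A=axes(yaw,tilt);l=b@A.T
xe=np.percentile(l[:,0],[.5,99.5]);y=np.percentile(l[:,1],[1,99]);zb=np.median(l[:,2])
O=np.array([xe[1]-80,y.mean(),zb-52]);print(np.ptp(xe),np.ptp(y),'TCP in pad',A@T-O,'low corner',(O+[80,0,0])@A)
E
```

```text
[570.7934588  -18.78476115 158.72806937] [ 0.07894431  0.38915625 -2.36908041]
20084 21819 tilt 55.58963394693328 yaw -7.657154348263346
155.7557501611708 44.92594667740916 TCP in pad [-56.24602724   1.16199424  25.09921257] low corner [626.424432   -27.43645573  32.1395879 ]
```

Request:
{"fn": "move_arm", "kwargs": {
  "gripper": [0.03,0.03,0.03,0.03],
  "linear": [
    [0.006,0,-0.015],
    [0,0,-0.009],
    [0,0,-0.004],
    [0,0,0]
  ],
  "roll": [0,0,0,0],
  "newtons": 120
}}

```text
t: 5.52
tcp_pos: [579.1, -19.4, 136.6]
orientation: [0.998, -0.062, -0.0, 0.0]
force: [-1.0, 0.5, -3.0]
opening: 0.528
finger_force: 123.1
```

Request:
{"fn": "move_arm", "kwargs": {
  "gripper": [0.03,0.03,0.03,0.03,0.03,0.03],
  "linear": [
    [0,0,0],
    [0,0,0],
    [-0.011,0.0015,-0.0063],
    [-0.011,0.0015,-0.0063],
    [0,0,0],
    [0,0,0]
  ],
  "roll": [0,0,0,0,0,0],
  "newtons": 22
}}

```text
t: 6.02
tcp_pos: [557.6, -16.3, 126.2]
orientation: [0.998, -0.062, 0.001, 0.0]
force: [-4.8, 2.0, 10.1]
opening: 0.526
finger_force: 121.4
```

Request:
{"fn": "move_arm", "kwargs": {
  "gripper": [0.046,0.046,0.046],
  "linear": [
    [0,0,0],
    [0,0,0],
    [0,0,0]
  ],
  "roll": [0,0,0],
  "newtons": 20
}}

```text
t: 6.27
tcp_pos: [557.5, -16.5, 124.9]
orientation: [0.998, -0.062, 0.0, 0.0]
force: [-2.2, -0.8, 3.3]
opening: 0.538
finger_force: 2.7
```

```bash
cat > fit.py <<'E'
from h import *
s=robot.get_state();T=s['tcp_pos'];print(s['t'],T,s['force'],s['finger_force'],s['opening'])
p,d=snap('wrist');W=world('wrist');h=cv2.cvtColor(p,cv2.COLOR_BGR2HSV)
m=(h[...,0]>105)&(h[...,0]<128)&(h[...,1]>150)
k=np.zeros_like(m);k[20:330,240:410]=1
q=W[m&k];q=q[(q[:,2]>0)&(np.abs(q[:,1]-T[1])<80)]
c=np.median(q,0);n=np.linalg.svd(q[::9]-c)[2][2]
for _ in range(10):
    r=(q-c)@n;b=q[np.abs(r)<(8 if _<3 else 3)];c=b.mean(0);n=np.linalg.svd(b-c)[2][2];n*=np.sign(n[2])
tilt=90-np.degrees(np.arcsin(n[2]))
v=b[:,:2]-b[:,:2].mean(0);e=np.linalg.eigh(v.T@v)[1][:,1];e*=np.sign(e[0]);yaw=np.degrees(np.arctan2(e[1],e[0]))
if n@[*e,0]<0: tilt=-tilt
A=axes(yaw,tilt);l=b@A.T
xe=np.percentile(l[:,0],[.5,99.5]);y=np.percentile(l[:,1],[1,99]);zb=np.median(l[:,2])
O=np.array([xe[1]-80,y.mean(),zb-52]);print(len(b),len(q),'tilt',tilt,'yaw',yaw,np.ptp(xe),np.ptp(y),'TCP in pad',A@T-O,'origin',O@A,'+x mouth',(O+[80,0,0])@A)
E
python3 fit.py
```

```text
bash:   825 Killed                     python3 fit.py
```

```bash
sed -i -E 's/np\.linalg\.svd\(([^)]*)\)\[2\]\[2\]/np.linalg.svd(\1,full_matrices=False)[2][2]/g' fit.py; python3 fit.py
```

```text
6.3167 [557.47867578 -16.50101754 124.70248292] [-2.22962341 -0.59596273  3.75264544] 2.7038079627072875 0.5373769469780891
23991 25091 tilt 48.41214807447951 yaw -7.282170310860589 155.93590363819428 44.12923554239895 TCP in pad [-55.86453116  -0.28792704  23.84442333] origin [576.60682352 -18.65507155  67.09207342] +x mouth [629.27991584 -25.3859908    7.25696607]
```

Request:
{"fn": "move_arm", "kwargs": {
  "gripper": [0.045,0.045,0.045,0.045,0.045,0.045,0.045],
  "linear": [
    [-0.0127,0.0017,-0.0099],
    [-0.0127,0.0017,-0.0099],
    [-0.0077,0.001,-0.0092],
    [-0.0077,0.001,-0.0092],
    [-0.006,0.0008,-0.0104],
    [-0.006,0.0008,-0.0104],
    [0,0,0]
  ],
  "roll": [0,0,0,0,0,0,0],
  "newtons": 20
}}

```text
t: 6.95
tcp_pos: [503.3, -9.2, 63.8]
orientation: [0.998, -0.062, -0.001, -0.0]
force: [-0.6, 0.3, -1.5]
opening: 0.535
finger_force: 20.8
```

```bash
python3 fit.py
```

```text
6.95 [503.29606982  -9.23389762  63.79089666] [-0.57935414  0.30527676 -1.5181467 ] 20.79914264380932 0.535381541947824
36594 36753 tilt 16.222695777229745 yaw -7.084519503979014 110.42399503205115 44.45619117979615 TCP in pad [-17.92273591  -0.31492364  20.6436531 ] origin [514.68941554 -10.33254139  38.96210877] +x mouth [590.91760631 -19.80634988  16.61239102]
```

Request:
{"fn": "move_arm", "kwargs": {
  "gripper": [0.045,0.045,0.045,0.045,0.045,0.045],
  "linear": [
    [-0.0035,0.0005,-0.009],
    [-0.0035,0.0005,-0.009],
    [-0.002,0.0003,-0.0082],
    [-0.002,0.0003,-0.0082],
    [0,0,0],
    [0,0,0]
  ],
  "roll": [0,0,0,0,0,0],
  "newtons": 20
}}

```text
t: 7.5
tcp_pos: [493.8, -7.9, 30.5]
orientation: [0.998, -0.062, -0.0, 0.0]
force: [-0.3, -0.4, -2.4]
opening: 0.536
finger_force: 21.4
```

```bash
python3 fit.py
```

```text
7.5 [493.78308426  -7.85096743  30.52670251] [-0.33161712 -0.41877855 -2.42397143] 21.42211876809597 0.5357828075802177
12035 12252 tilt 2.4602792757694516 yaw -26.50875145766146 105.41506780520103 60.16058122218922 TCP in pad [-14.17165283 -11.93403089  20.02646018] origin [511.01040641  -3.10737263   9.91035889] +x mouth [582.53371275 -38.78121903   6.47621654]
```

Request:
{"fn": "move_arm", "kwargs": {
  "gripper": [0.045,0.045,0.045,0.045],
  "linear": [
    [0,0,-0.003],
    [0,0,-0.002],
    [0,0,0],
    [0,0,0]
  ],
  "roll": [0,0,0,0],
  "newtons": 20
}}

```text
t: 7.88
tcp_pos: [493.8, -7.9, 25.9]
orientation: [0.998, -0.062, 0.0, 0.0]
force: [-0.1, -0.3, -1.2]
opening: 0.532
finger_force: 21.6
```

Request:
{"fn": "move_arm", "kwargs": {
  "gripper": [0.045,0.06,0.07,0.07,0.07],
  "linear": [
    [0,0,-0.0015],
    [0,0,0],
    [0,0,0],
    [0,0,0],
    [0,0,0]
  ],
  "roll": [0,0,0,0,0],
  "newtons": 20
}}

```text
t: 8.3
tcp_pos: [493.7, -7.8, 24.3]
orientation: [0.998, -0.062, 0.0, 0.0]
force: [0.2, 0.8, 0.2]
opening: 0.821
finger_force: 0.0
```

Request:
{"fn": "move_arm", "kwargs": {
  "gripper": [0.07,0.07,0.07,0.07,0.07,0.07,0.07,0.07],
  "linear": [
    [0,0,0.02],
    [0,0,0.04],
    [0,0,0.04],
    [0,0,0.04],
    [0,0,0.04],
    [0,0,0.04],
    [0,0,0.03],
    [0,0,0]
  ],
  "roll": [0,0,0,0,0,0,0,0]
}}

```text
t: 8.97
tcp_pos: [495.2, -8.0, 280.1]
orientation: [0.998, -0.062, 0.005, 0.0]
force: [0.5, -0.1, -0.6]
opening: 0.817
finger_force: 0.0
```

```bash
python3 fit.py; python3 - <<'E'
from h import *
p=np.load('pics/wrist.npz')['p'];p2,d=snap('side');p3,d=snap('scene')
c=cv2.resize
cv2.imwrite('pics/m2.png',np.vstack([c(p,(480,300)),np.hstack([c(p2[170:300,200:360],(240,195)),c(p3[165:285,250:400],(240,195))])]))
E
```

```text
8.9667 [495.16128312  -7.9871432  280.14393962] [ 0.52344585 -0.08899869 -0.59755909] 0.0 0.8171268228008784
5695 5735 tilt 0.032767374322276055 yaw -7.1229711829030595 158.83586827204255 44.803559661854806 TCP in pad [-60.93877084  -0.43899669 275.30607126] origin [555.52794041 -15.08837584   4.80306258] +x mouth [634.91051171 -25.00831944   4.7573107 ]
```

View pics/m2.png

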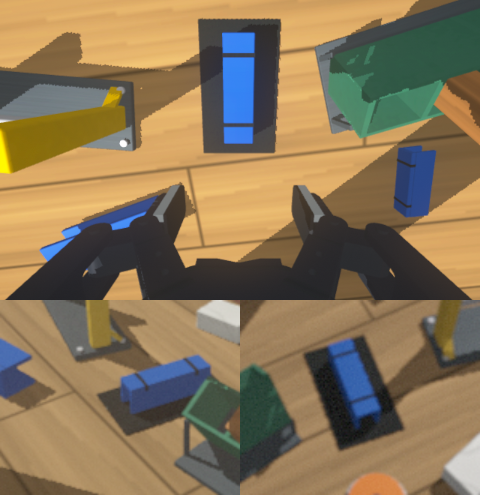

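The pad stands level on the mat (back at (238,85), both bands visible, legs down), released. Now I take it across its back.

Request:
{"fn": "move_arm", "kwargs": {
  "gripper": [0.07,0.07,0.07,0.07,0.07,0.07,0.07,0.07,0.07],
  "linear": [
    [0.02,-0.0025,0],
    [0.02,-0.0025,-0.032],
    [0.02,-0.002,-0.038],
    [0,0,-0.04],
    [0,0,-0.04],
    [0,0,-0.04],
    [0,0,-0.032],
    [0,0,-0.02],
    [0,0,0]
  ],
  "roll": [0,0,0,0,0,0,0,0,0],
  "newtons": 60
}}

```text
t: 9.87
tcp_pos: [550.0, -14.4, 28.0]
orientation: [0.998, -0.062, -0.005, -0.0]
force: [-0.4, 0.4, -0.8]
opening: 0.818
finger_force: 0.0
```

Request:
{"fn": "move_arm", "kwargs": {
  "gripper": [0.07,0.04,0.04,0.04,0.04,0.04,0.04],
  "linear": [
    [0,0,0],
    [0,0,0],
    [0,0,0],
    [0,0,0],
    [0,0,0],
    [0,0,0],
    [0,0,0]
  ],
  "roll": [0,0,0,0,0,0,0],
  "newtons": 60
}}

```text
t: 10.45
tcp_pos: [553.5, -14.8, 34.9]
orientation: [0.998, -0.062, 0.001, 0.0]
force: [0.5, -0.2, 7.6]
opening: 0.533
finger_force: 62.2
```

Request:
{"fn": "move_arm", "kwargs": {
  "gripper": [0.04,0.04,0.04,0.04,0.04,0.04,0.04,0.04,0.04],
  "linear": [
    [0,0,0.01],
    [0,0,0.03],
    [0,0,0.04],
    [0,0,0.04],
    [0,0,0.04],
    [0,0,0.04],
    [0,0,0.04],
    [0,0,0.02],
    [0,0,0]
  ],
  "roll": [0,0,0,0,0,0,0,0,0],
  "newtons": 80
}}

```text
t: 11.2
tcp_pos: [553.7, -14.8, 299.3]
orientation: [0.998, -0.062, 0.004, 0.0]
force: [-0.2, -1.0, -2.2]
opening: 0.53
finger_force: 82.5
```

Request:
{"fn": "move_arm", "kwargs": {
  "gripper": [0.04,0.04,0.04,0.04,0.04,0.04,0.04,0.04],
  "linear": [
    [-0.012,0.035,0],
    [-0.012,0.035,0],
    [-0.012,0.035,0],
    [-0.012,0.035,0],
    [-0.012,0.035,0],
    [-0.012,0.035,0],
    [-0.012,0.035,0],
    [0,0,0]
  ],
  "roll": [0,0,0,0,0,0,0,0]
}}

```text
t: 11.87
tcp_pos: [466.2, 234.5, 292.8]
orientation: [0.998, -0.06, -0.001, -0.0]
force: [-0.1, -0.5, -1.5]
opening: 0.529
finger_force: 82.9
```

```bash
python3 - <<'E'
from h import *
s=robot.get_state();print(s['t'],s['tcp_pos'],s['force'],s['opening'])
def rect(q): 
    r=cv2.minAreaRect(q[:,:2].astype(np.float32)); return len(q),np.round(r[0],1),np.round(r[1],1),round(r[2],1),np.round(np.median(q[:,2]),1)
for n in('scene','wrist'):
    p,d=snap(n);W=world(n);h=cv2.cvtColor(p,cv2.COLOR_BGR2HSV)
    near=(W[...,0]>480)&(W[...,0]<650)&(W[...,1]>150)&(W[...,1]<450)
    yel=(h[...,0]>18)&(h[...,0]<34)&(h[...,1]>120)&near
    t=yel&(np.abs(W[...,2]-224)<4)
    for a,b in((150,250),(350,450)):
        k=t&(W[...,1]>a)&(W[...,1]<b)
        if k.sum()>8: print(n,'post',rect(W[k]))
    g=near&(h[...,1]<60)&(np.abs(W[...,2]-150)<4)&(W[...,1]>205)&(W[...,1]<395)
    q=W[g]
    if len(q)>8:
        print(n,'bar',rect(q))
        u=np.array([.205,.979]);w=np.array([.979,-.205]);c=np.array([562,302]);L=(q[:,:2]-c)@u;V=(q[:,:2]-c)@w
        for x in range(-90,91,20):
            k=np.abs(L-x)<10
            if k.sum()>5: print(x,k.sum(),np.round(np.percentile(V[k],[3,50,97]),1))
cv2.imwrite('pics/w3.png',p)
E
```

```text
11.8667 [466.23549882 234.5050217  292.80875952] [-0.13564063 -0.49805387 -1.5434185 ] 0.5294256496114396
scene post (100, array([537.3, 188.7]), array([24.6, 39.3]), 79.4, np.float64(222.9))
scene post (94, array([584.5, 418. ]), array([24.7, 41.1]), 75.4, np.float64(222.7))
scene bar (356, array([560.7, 302.1]), array([190. ,  24.3]), 78.7, np.float64(149.1))
-90 26 [-8.9  2.8  9.6]
-70 41 [-10.8  -1.3   9.5]
-50 36 [-10.2  -0.8   8.1]
-30 41 [-12.2  -0.3   9.8]
-10 37 [-11.2  -0.9   9.1]
10 39 [-11.3  -0.1   9.1]
30 40 [-11.   -1.    9.2]
50 35 [-11.5  -0.9   8.8]
70 36 [-10.8  -0.4   8.3]
90 25 [-10.6  -0.6   8.8]
wrist post (300, array([553. , 187.6]), array([28.5, 13.6]), 51.0, np.float64(224.1))
wrist post (164, array([579.4, 412.1]), array([ 3.9, 31.4]), 73.8, np.float64(221.5))
wrist bar (3941, array([568.5, 338.4]), array([119.3,  22.1]), 78.1, np.float64(150.6))
-30 76 [-11.4  -3.6   8.2]
-10 662 [-11.4  -0.8   9.2]
10 669 [-11.4  -1.    9.1]
30 671 [-11.4  -0.9   9.1]
50 677 [-11.3  -1.    9.1]
70 677 [-11.2  -0.9   9.2]
90 509 [-11.1  -0.2   9.1]
```

View pics/w3.png

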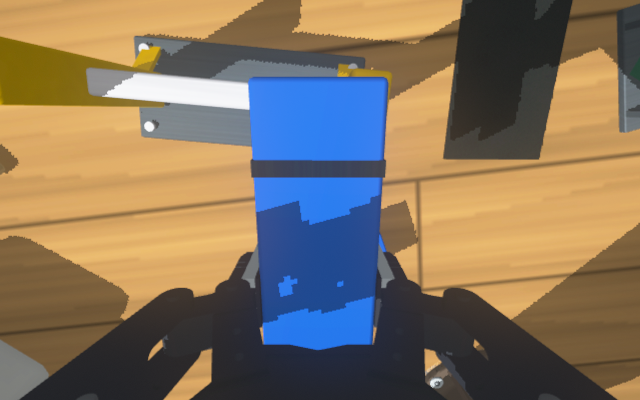

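Wrist view: the pad is held straight, spanning columns 250-385. The bar is at (170,87), 22.1 wide at z 150.6 and 78.1°, and agrees with the scene camera; bar middle is (561,303). Next I check the pad in the grip.

```bash
sed -i 's/20:330,240:410/60:350,245:395/' fit.py; python3 fit.py; python3 -c "
from h import *
s=robot.get_state();x,y=s['orientation'][:2];print(np.degrees(np.arctan2(2*y*y-1,2*x*y)))"
```

```text
11.9667 [467.90059998 231.09091905 292.82698114] [-0.09965068  0.08805127 -1.65578083] 82.86901652812958 0.5279467450886857
31072 31126 tilt 0.21744377290488615 yaw -6.887239750394299 103.38786273971738 43.925307382219955 TCP in pad [-2.03403377 -0.25892576 30.21214385] origin [469.83716028 231.11781482 262.6073355 ] +x mouth [549.25931414 221.52462467 262.30372745]
-97.05354477797854
```

Request:
{"fn": "move_arm", "kwargs": {
  "gripper": [0.04,0.04,0.04,0.04,0.04,0.04,0.04,0.04,0.04,0.04,0.04,0.04],
  "linear": [
    [0.008,0.006,0],
    [0.008,0.006,0],
    [0.008,0.006,0],
    [0.008,0.006,0],
    [0.008,0.006,0],
    [0.008,0.006,0],
    [0.008,0.006,0],
    [0.008,0.006,0],
    [0.008,0.006,0],
    [0.008,0.006,0],
    [0.008,0.006,0],
    [0.0045,0.004,0]
  ],
  "roll": [7.1,7.1,7.1,7.1,7.1,7.1,7.1,7.1,7.1,7.1,7.1,7.0]
}}

```text
t: 13.02
tcp_pos: [562.8, 298.8, 292.8]
orientation: [0.776, 0.631, -0.0, 0.0]
force: [0.3, -0.2, -3.1]
opening: 0.531
finger_force: 82.9
```

Request:
{"fn": "move_arm", "kwargs": {
  "gripper": [0.04,0.04,0.04],
  "linear": [
    [0,0,-0.02],
    [0,0,-0.015],
    [0,0,0]
  ],
  "roll": [0,0,0]
}}

```text
t: 13.27
tcp_pos: [561.2, 298.2, 255.1]
orientation: [0.778, 0.628, -0.003, -0.001]
force: [-0.5, 0.2, -3.2]
opening: 0.527
finger_force: 82.9
```

```bash
sed -i 's/e\*=np.sign(e\[0\])/e*=np.sign(e@[1,.3])/' fit.py; python3 fit.py; python3 -c "
from h import *
s=robot.get_state();x,y=s['orientation'][:2];print(s['tcp_pos'],np.degrees(np.arctan2(2*y*y-1,2*x*y)))"
```

```text
13.2667 [561.1803852  298.15484387 255.07850618] [-0.53695941  0.15847118 -3.15797107] 82.92175054550171 0.5268655811908618
30297 30297 tilt 0.4759066946790398 yaw 76.60535447671094 103.22703053317423 44.24552220549543 TCP in pad [-2.23902845 -0.72611125 30.19540392] origin [560.9345941  300.25711699 224.86554641] +x mouth [579.46651428 378.07823492 224.20106295]
[561.61307687 298.56421505 256.88570857] -12.13071664456714
```

Request:
{"fn": "move_arm", "kwargs": {
  "gripper": [0.04,0.04,0.04,0.04,0.04,0.04],
  "linear": [
    [-0.0008,0.002,-0.01],
    [0,0,-0.02],
    [0,0,-0.02],
    [0,0,-0.01],
    [0,0,0],
    [0,0,0]
  ],
  "roll": [0.1,0,0,0,0,0]
}}

```text
t: 13.82
tcp_pos: [561.0, 302.2, 198.9]
orientation: [0.777, 0.63, 0.0, 0.0]
force: [0.3, 0.5, -1.5]
opening: 0.525
finger_force: 82.9
```

```bash
python3 fit.py; python3 - <<'E'
from h import *
s=robot.get_state();x,y=s['orientation'][:2];print(s['tcp_pos'],np.degrees(np.arctan2(2*y*y-1,2*x*y)))
p=np.load('pics/wrist.npz')['p'];p2,d=snap('side');p3,d=snap('scene')
c=cv2.resize
cv2.imwrite('pics/m3.png',np.vstack([c(p,(480,300)),np.hstack([c(p2[90:230,190:340],(240,224)),c(p3[90:215,350:484],(240,224))])]))
E
```

```text
13.8167 [561.04012744 302.16810614 198.91155661] [ 0.30802323  0.4834623  -1.54811285] 82.9175341129303 0.525337082315315
30323 30324 tilt 0.1414401947298103 yaw 76.87266457468664 103.23092386921928 44.181042634943594 TCP in pad [-2.23766139 -0.77309495 30.26821223] origin [560.7784722  304.45010056 168.63791274] +x mouth [578.94769355 382.35928098 168.44042517]
[561.25189917 302.31749847 199.57640617] -11.933651664275287
```

View pics/m3.png

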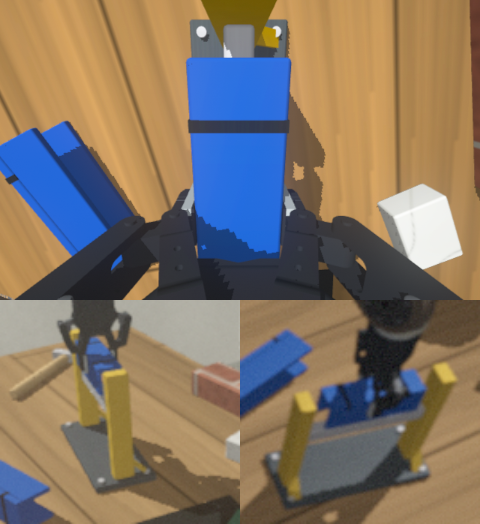

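The pad lies over the bar between the posts: bar end at (238,40), pad centred at (239,60). I lower it.

Request:
{"fn": "move_arm", "kwargs": {
  "gripper": [0.04,0.04,0.04,0.04,0.04,0.04],
  "linear": [
    [0,0,-0.012],
    [0,0,-0.012],
    [0,0,-0.012],
    [0,0,0],
    [0,0,0],
    [0,0,0]
  ],
  "roll": [0,0,0,0,0,0]
}}

```text
t: 14.47
tcp_pos: [560.8, 302.3, 162.3]
orientation: [0.777, 0.63, -0.0, -0.0]
force: [-0.0, 0.9, -2.2]
opening: 0.528
finger_force: 82.9
```

Request:
{"fn": "move_arm", "kwargs": {
  "gripper": [0.04,0.04,0.04,0.04,0.04,0.04],
  "linear": [
    [0,0,-0.01],
    [0,0,-0.008],
    [0,0,-0.003],
    [0,0,0],
    [0,0,0],
    [0,0,0]
  ],
  "roll": [0,0,0,0,0,0]
}}

```text
t: 14.97
tcp_pos: [560.8, 302.3, 141.7]
orientation: [0.777, 0.63, 0.0, 0.0]
force: [0.2, 0.3, -1.8]
opening: 0.527
finger_force: 82.9
```

Request:
{"fn": "move_arm", "kwargs": {
  "gripper": [0.04,0.04,0.04,0.04],
  "linear": [
    [0,0,-0.0015],
    [0,0,-0.0015],
    [0,0,0],
    [0,0,0]
  ],
  "roll": [0,0,0,0]
}}

```text
t: 15.3
tcp_pos: [560.9, 302.3, 139.1]
orientation: [0.777, 0.63, 0.0, 0.0]
force: [-1.7, -0.7, 3.1]
opening: 0.531
finger_force: 83.3
```

Contact: the force changed from -1.8 to +3.1 N, at the expected height. I release and rise.

Request:
{"fn": "move_arm", "kwargs": {
  "gripper": [0.04,0.06,0.07,0.075,0.075,0.075],
  "linear": [
    [0,0,-0.0005],
    [0,0,0],
    [0,0,0],
    [0,0,0],
    [0,0,0],
    [0,0,0]
  ],
  "roll": [0,0,0,0,0,0]
}}

```text
t: 15.8
tcp_pos: [560.7, 302.2, 137.9]
orientation: [0.777, 0.63, -0.0, 0.0]
force: [-0.7, 0.3, 0.8]
opening: 0.878
finger_force: 0.0
```

Request:
{"fn": "move_arm", "kwargs": {
  "gripper": [0.075,0.075,0.075,0.075,0.075,0.075,0.075,0.075],
  "linear": [
    [0,0,0.01],
    [0,0,0.03],
    [0,0,0.035],
    [0,0,0.035],
    [0,0,0.035],
    [0,0,0.035],
    [0,0,0.02],
    [0,0,0]
  ],
  "roll": [0,0,0,0,0,0,0,0]
}}

```text
t: 16.47
tcp_pos: [561.4, 302.6, 344.1]
orientation: [0.777, 0.63, 0.004, 0.001]
force: [1.1, 0.3, -0.0]
opening: 0.881
finger_force: 0.0
```

```bash
python3 - <<'E'
from h import *
s=robot.get_state();print(s['t'],s['tcp_pos'],s['opening'])
for n in('wrist','scene'):
    p,d=snap(n);W=world(n);h=cv2.cvtColor(p,cv2.COLOR_BGR2HSV)
    m=(h[...,0]>105)&(h[...,0]<128)&(h[...,1]>150)
    q=W[m&(W[...,2]>152)&(W[...,2]<190)&(abs(W[...,1]-302)<130)&(abs(W[...,0]-561)<80)]
    pl=np.linalg.lstsq(np.c_[q[:,:2]-[561,302],np.ones(len(q))],q[:,2],rcond=None)[0]
    r=cv2.minAreaRect(q[:,:2].astype(np.float32));print(n,len(q),r,'z',np.median(q[:,2]),'slopes deg',np.degrees(pl[:2]))
E
```

```text
16.4667 [561.41939028 302.57664126 344.09219879] 0.8807592266589515
wrist 6030 ((561.44482421875, 305.6566162109375), (158.66903686523438, 45.532554626464844), 78.0684585571289) z 160.8270054243713 slopes deg [-0.0850652 -0.0274046]
scene 550 ((561.7250366210938, 299.59246826171875), (155.8457489013672, 43.350894927978516), 77.62677764892578) z 159.02180520398156 slopes deg [-1.69343502  0.17022079]
```

The back sits at z 160 (150 + 10), level, at 78.1° along the bar, and centred between the posts. I hand in.

```bash
python3 -c "
from workcell import robot
print(robot.finish_job())"
```

```text
the job is handed in; nothing more can be done
None
```

The middle-sized blue pad was stood on the mat, let go, regripped across its back and draped fully down along the bar between the posts. The job is handed in at about 16.5 s, with the gripper clear of it.

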